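# Cock the desoldering pump and hold it ready over the joint

### The arm

A 7-joint arm with a two-finger parallel gripper is mounted at the origin on the work surface. World frame = base frame: x ahead of the robot, y to its left, z up, the work surface at z = 0. Lengths are in mm, angles in rad, forces in N, time in s.
With the tool pointing down it reaches from about 400 to 875 mm from the base axis. Payload 4.4 kg.
Tool frame: the origin (TCP) lies between the finger pads; the fingertips stand 17 mm ahead of it and the grasp point (between the pads) lies 2 mm behind it; z points along the fingers, y is the line along which they close (so a half turn about z gives the same grasp; the last joint's range is limited). The gripper opens to 85 mm and grips with 20 to 120 N. Pads are 22 mm wide; open, the fingers measure 114 mm over their backs; the gripper's body (76 mm by 85 mm) begins 54 mm behind the grasp point. The pads swing forward as they close: fully open they stand 13 mm farther back than shut.
Start: joints at [1.23, 0.628, 0.038, 1.517, -0.027, 0.996, -0.02], TCP at [176.407, -625.618, 248.313] pointing down, gripper open.
Joint ranges: [-3.06, 3.06], [-0.37, 2.12], [-1.25, 1.32], [0.18, 2.47], [-1.1, 4.24], [0.23, 1.98], [-2.94, 2.94]. Speed limits (rad/s): [2.57, 2.57, 3.14, 3.14, 3.14, 3.14, 3.14].

### API

Orientations are given as [roll, pitch, yaw] about the fixed x, y, z axes, in that order (R = Rz(yaw) Ry(pitch) Rx(roll)).
In Python, from cell import sensors, get_image, ctrl gives the robot as it stands.
- The arm moves only by the tool send_rows, never from a script. Its argument "series" is a list of rows, each a list of 3 entries, a list of its own where there are three numbers: the finger opening in mm, from 0 to 85.4, then the shift along the world's x, y, z in units of 60 mm (1.0 is 60 mm), then the turn, a rotation vector about the world's x, y, z in units of 5 degrees (1.0 is 5 degrees). A call has 1 to 8 rows; each row shifts and turns the commanded pose from where the row before left it; what a row does not reach is not made up. A row lasts 1/8 s, in which the tool goes at most 62.5 mm and 10.7 degrees, less where a joint would pass 70% of its speed; a pose out of reach is approached as far as the arm can. A call is refused whole if a number of a shift passes 1 or a number of a turn 1, either way. A call with a gripper value outside its range is refused whole. The fingers move at their own pace and stop on an object; the grip force is fixed at half the most. Time passes only in rows, so rows that do not move let the fingers close. It gives the time, the measured TCP pose, the force, the opening and the grip force at its end, in the units of the state.
- sensors.read_state(): the state, without advancing time (a new reading comes with each control period).
- get_image(name): name is "side" or "top" or "wrist"; returns a dict with "img" (384x512x3 uint8, red, green, blue), "depth" (384x512 float32, mm along the optical axis (not along the pixel's ray), 0 where there is no reading), "vfov" (degrees; the focal length in pixels is half the picture's height over the tangent of half this angle, whatever the lens; pixels are square), "cx", "cy" (the principal point, pixels), "world_to_cam" (4x4, takes a point from world to camera coordinates). Camera axes: x right, y down, z forward; pixel columns grow to the right and rows downward; lengths in mm; the calibration is good to about 2 mm. A picture is of the moment at which its call begins.
- ctrl.finish_job(): hands the job in; it is judged then, once.
The state is a dict: "clock": time; "qpos": joint angles; "qd": joint speeds; "tau": joint torques, N m; "eef_pos": TCP position; "tool_rot": TCP orientation; "force": force on the tool from outside, world axes, zero at the start; "torque": the same for the moment, N m; "width": finger opening in mm; "gripper_force": force on a finger pad.
Only numpy, scipy, OpenCV 4.12 (cv2) and the standard library are available. Lean on these libraries where they do the work, as an engineer would, in place of code of your own. Each camera call takes 0.05 s, during which the arm holds its last target. There are 200 camera calls.

### The job

Get the desoldering pump ready to clear the old solder joint on the orange motherboard: with the pump standing in its holder, press its blue plunger knob all the way down until it latches, then lift the pump out without setting off the red release button and, keeping it upright, bring its white nozzle over the bright solder dome in the white printed ring. Finish while still holding the pump there in the air, upright and steady, plunger still latched, nozzle centred over the joint and about 15 mm above it. Do not touch the board with the pump, and leave the solder spool, flux tin and screwdriver where they are.

Things in the scene. Friction and masses are not known exactly. Their poses are not given: they have to be found in the camera images.
- pump: desoldering pump, 75 g, upright in its holder. Origin: nozzle tip, z up its axis. White nozzle to 18 mm (dia 7-10), nose to 30, black barrel 30-150 (dia 22, gold band 62-92), aluminium cap to 160, then 6 mm rod and blue knob. Red release button on the barrel's +x side at 124 mm (dia 8.4, 3 mm proud; pushed in, it frees the plunger): fingers closing along the pump's y pass beside it
- plunger_top (a point): centre of the flat top of the blue plunger knob (dia 21, 14 mm thick): 214 mm above the nozzle tip when out; 179 mm when latched, the knob then 5 mm above the end cap
- plunger (a joint): how far the plunger is pressed in, m: 0 out, 0.038 at its stop. The spring resists with 7 N at first and about 12 N near the stop. Once past 36 mm an inner catch snaps in and holds it: let go, it stays in at about 0.035. Let go earlier, it springs back out
- holder: heavy pump holder, stays put: dark foot (dia 92, 12 mm high), upright grey tube (dia 35, black collar dia 39, bore 25, rim 90 mm above the underside). Origin: centre of its underside, on the mat. The pump stands in the bore on a ledge, nozzle tip 13 mm above this origin, barrel free above the rim; it must rise 77 mm for the nozzle to clear the rim
- board: orange motherboard, 170 x 170 mm, fixed on standoffs. Origin: under its centre, on the mat; top face 10 mm above. Tallest parts: sockets along its +y edge, 30 mm above the top face, and a finned blue heat sink, 19 mm, 71 mm to -x of the joint; within 20 mm of the joint nothing stands higher than 4 mm
- solder_joint (a point): the old joint to be cleared, a bright solder dome (diameter 9, 2.6 mm high) in the middle of a white printed ring (diameter 20) on the board. This point: the dome's centre at the board's top face
- spool: bystander: solder spool standing on its flange, diameter 62, 48 mm high, blue flanges, grey in between; origin at the centre of its underside
- flux_tin: bystander: flat round flux tin, diameter 54, 22 mm high, green with a brass lid; origin at the centre of its underside
- screwdriver: bystander: screwdriver lying on the mat, 170 mm long, red handle; origin under its middle, x along it towards the blade

How it is judged (in metres and radians):
On the way, in this order (a step that is already met when the one before it is completed fails the run):
1. the plunger is latched: it stays in by itself, fingers off, while the pump stands upright in its holder (value of joint plunger above 0.033 m and contact force between the fingers and pump below 0.5 N and z of pump in the frame of holder below 0.018 m and horizontal distance between pump and holder below 0.006 m and angle between pump's own z axis and vertical below 0.1 rad), for 0.2 s.
2. the pump is lifted clear of the holder, upright in the fingers, still latched (z of pump in the frame of holder above 0.092 m and angle between pump's own z axis and vertical below 0.2 rad and contact force between the fingers and pump above 1 N and value of joint plunger above 0.033 m), for 0.1 s.
At the end, for the whole second after the job is handed in: Fingers hold the pump in the air, still, latched (33 mm or more), within 7 degrees of upright, touching neither board nor holder; nozzle tip within 7 mm sideways of the joint and 6 to 30 mm above the board; spool, tin and screwdriver within 15 mm of where they were (horizontal distance between pump and solder_joint below 0.007 m and z of pump in the frame of solder_joint between 0.006 and 0.03 m and angle between pump's own z axis and vertical below 0.12 rad and value of joint plunger above 0.033 m and contact force between the fingers and pump above 1 N and contact force between pump and board below 0.1 N and contact force between pump and holder below 0.1 N and linear speed of pump below 0.02 m/s and angular speed of pump below 0.15 rad/s and distance of each of spool, flux_tin, screwdriver from where it was at the start of the episode below 0.015 m); the arm keeps its last pose, push and grip.
It fails at once if the pump is tipped more than 20 degrees from upright (angle between pump's own z axis and vertical above 0.35 rad).
It fails at once if the pump touches the board (contact force between pump and board above 0.5 N).
It fails at once if the solder spool, flux tin or screwdriver is moved by more than 15 mm (distance of any of spool, flux_tin, screwdriver from where it was at the start of the episode above 0.015 m).
It also fails if it takes over 53 s, if anything falls off the work surface, if the arm or the gripper's body presses on something with over 40 N, if the wrist force passes 120 N, or if a joint passes its speed limit or range.

## Working session

There is one attempt and no reset: what is moved stays moved. The work goes in short steps, Python scripts to look and compute and a tool call to move; the robot and the scene stay as the last step left them, time stands still between calls to the robot, and variables do not carry over. Pictures are saved under pics/ and viewed, at most 10 in all, crops included, and the job is handed in when it is done.

Besides the shell and the picture viewer there is one more tool, called after "Call:" as a command line: name --argument value ..., lists and objects as JSON in quotes. send_rows: Moves the arm, as the interface text tells. Its arguments: {"type":"object","properties":{"series":{"type":"array"}},"required":["series"]}

```bash
mkdir -p pics; cat > h.py <<'E'
import numpy as np,cv2
from cell import sensors,get_image,ctrl
def K(c):
    return c["img"].shape[0]/2/np.tan(np.radians(c["vfov"])/2)
def pts(c):
    f=K(c);d=c["depth"];v,u=np.mgrid[:d.shape[0],:d.shape[1]]
    P=np.stack([(u-c["cx"])/f*d,(v-c["cy"])/f*d,d,np.ones_like(d)],-1)
    return (P@np.linalg.inv(c["world_to_cam"]).T)[...,:3]
def ray(c,u,v,z):
    M=np.linalg.inv(c["world_to_cam"]);f=K(c)
    r=M[:3,:3]@np.array([(u-c["cx"])/f,(v-c["cy"])/f,1]);o=M[:3,3]
    return o+r*(z-o[2])/r[2]
def save(c,n): cv2.imwrite("pics/"+n,cv2.cvtColor(c["img"],cv2.COLOR_RGB2BGR))
E
python3 - <<'E'
from h import *
t=get_image("top");s=get_image("side")
im=np.vstack([t["img"],s["img"]])
save(t,"top0.png");save(s,"side0.png")
for c in(t,s): print(c["vfov"],c["cx"],c["cy"],np.round(np.linalg.inv(c["world_to_cam"]),3).tolist())
print(sensors.read_state())
E
```

```text
56.85030051639679 251.3462959260488 195.42998864119423 [[-0.026, -0.998, 0.058, 557.889], [-0.999, 0.024, -0.039, 7.446], [0.037, -0.059, -0.998, 957.061], [0.0, 0.0, 0.0, 1.0]]
51.10034784554878 259.4182244126978 186.00237929307434 [[-0.937, -0.231, 0.262, 410.503], [-0.349, 0.591, -0.728, 524.662], [0.013, -0.773, -0.634, 608.773], [0.0, 0.0, 0.0, 1.0]]
{'clock': 0.1, 'qpos': array([ 1.23017282,  0.6292343 ,  0.03840751,  1.51828328, -0.02699632,
        0.99633352, -0.02001299]), 'qd': array([ 0.000936  , -0.00135248,  0.00085374, -0.00096761,  0.00038237,
       -0.00056328, -0.00169462]), 'tau': array([ 2.69307078e-03, -5.64531398e+01,  1.23030670e+00, -1.93971312e+01,
        1.12852233e-02,  5.39743443e-03, -1.44499444e-05]), 'eef_pos': array([ 176.29486865, -625.06487304,  247.48799858]), 'tool_rot': array([-3.13985079e+00, -1.56065617e-06,  2.74842301e-01]), 'force': array([-0.83453262,  0.75143715,  0.05433288]), 'torque': array([0.0581049 , 0.08654649, 0.04050355]), 'gripper_force': 0.0, 'width': 85.31492042384508}
```

View pics/top0.png

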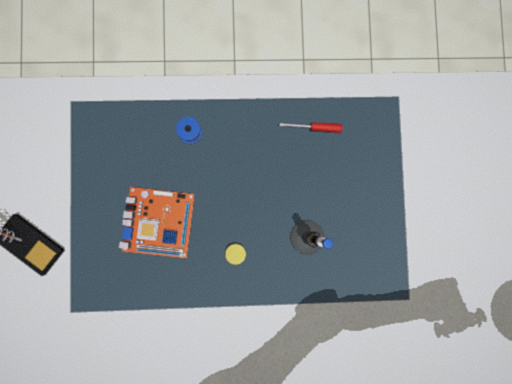

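View pics/side0.png

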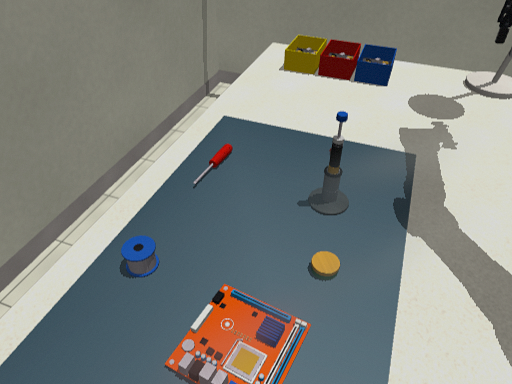

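The top view shows the pump knob at about (327,244), the holder foot at (308,237) and the board ring near (167,209). In the side view the knob is at (342,116) and the ring at (227,324).

```bash
python3 - <<'E'
from h import *
t=get_image("top");s=get_image("side")
def knob(c,u0,v0,r=14):
    h=cv2.cvtColor(c["img"],cv2.COLOR_RGB2HSV);m=cv2.inRange(h,(100,150,80),(125,255,255))
    k=np.zeros_like(m);cv2.circle(k,(u0,v0),r,255,-1);m&=k
    v,u=np.nonzero(m);P=pts(c)[m>0];P=P[P[:,2]>100]
    hi=P[P[:,2]>np.percentile(P[:,2],90)-4]
    print("knob",u.mean(),v.mean(),len(u),np.percentile(P[:,2],[5,50,95]),"top pts mid",(hi.min(0)+hi.max(0))/2,len(hi)); return u.mean(),v.mean()
a=knob(t,327,244);b=knob(s,342,116)
print("top ray z220",ray(t,*a,220),"side ray z220",ray(s,*b,220))
P=pts(t)
# holder: foot points z~12, circle
d=P-[0,0,0]
sub=P[215:260,285:330].reshape(-1,3);f=sub[(sub[:,2]>8)&(sub[:,2]<16)]
c,r=cv2.minEnclosingCircle(f[:,:2].astype(np.float32));print("foot",c,r,len(f))
rim=sub[(sub[:,2]>85)&(sub[:,2]<95)];print("rim",rim.mean(0) if len(rim) else 0,len(rim))
# ring
for n,c,u0,v0,z in(("top",t,167,209,10),("side",s,227,324,10)):
    print(n,"ring",ray(c,u0,v0,z),"depth pt",pts(c)[v0,u0])
H=np.linalg.inv(t["world_to_cam"])
A=cv2.resize(t["img"][190:280,270:360],(400,400),interpolation=cv2.INTER_CUBIC)
B=cv2.resize(s["img"][105:215,285:395],(400,400),interpolation=cv2.INTER_CUBIC)
C=cv2.resize(t["img"][180:265,110:205][:85,:85],(400,200)) if 0 else cv2.resize(t["img"][189:229,147:187],(200,200),interpolation=cv2.INTER_CUBIC)
D=cv2.resize(s["img"][304:344,207:247],(200,200),interpolation=cv2.INTER_CUBIC)
o=np.zeros((600,800,3),np.uint8);o[:400,:400]=A;o[:400,400:]=B;o[400:,:200]=C;o[400:,400:600]=D
cv2.imwrite("pics/crop.png",o[...,::-1])
E
```

```text
knob 327.5 243.1081081081081 74 [225.72293351 227.94074351 230.04937425] top pts mid [524.01478035 -88.82905073 591.35260256] 71
knob 342.3720930232558 114.09302325581395 43 [227.25493127 228.5717424  229.28655979] top pts mid [ 495.45264259 -175.10460244  228.51037694] 42
top ray z220 [ 497.55129889 -177.31524804  220.        ] side ray z220 [ 497.17347816 -189.5468988   220.        ]
foot (497.7464599609375, -175.0680694580078) 44.98719024658203 480
rim [ 499.17070052 -169.64785702   90.47837264] 90
top ring [582.4176203  194.90230089  10.        ] depth pt [582.38778725 194.67430896  11.15185488]
side ring [582.20035623 194.65058139  10.        ] depth pt [580.80551576 197.33152884  14.86431463]
```

View pics/crop.png

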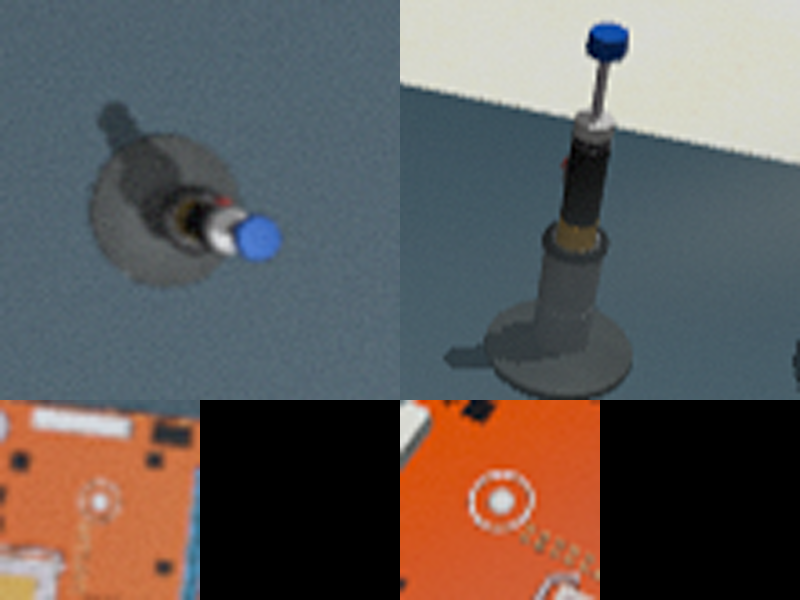

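The crop shows the red button at crop (224,200) in the top view, on the world +x side of the barrel. The joint dome is at about (167,209) in top and (227,324) in side, and both views give the same position.

```bash
python3 - <<'E'
from h import *
for n,box in(("top",(225,250,300,335)),("side",(135,165,320,345))):
    c=get_image(n);i=c["img"].astype(int);r0,r1,c0,c1=box
    s=i[r0:r1,c0:c1];m=(s[...,0]-np.maximum(s[...,1],s[...,2]))
    m=np.where(m>25,m,0)
    # keep reddest blob only
    p=np.unravel_index(m.argmax(),m.shape);v,u=np.mgrid[r0:r1,c0:c1]
    w=m*((abs(v-r0-p[0])<4)&(abs(u-c0-p[1])<4))
    # hue filter: gold has G>>B
    w=w*((s[...,1]-s[...,2])<25)
    U,V=(w*u).sum()/w.sum(),(w*v).sum()/w.sum()
    print(n,"button",U,V,w.max(),ray(c,U,V,137))
    h=cv2.cvtColor(c["img"],cv2.COLOR_RGB2HSV);mm=cv2.inRange(h,(100,150,80),(125,255,255))
    u0,v0={"top":(327,243),"side":(342,116)}[n]
    k=np.zeros_like(mm);cv2.circle(k,(u0,v0),14,255,-1);mm&=k
    vv,uu=np.nonzero(mm);print("knob box",uu.min(),uu.max(),vv.min(),vv.max(),ray(c,uu.mean(),vv.mean(),227 if n=="top" else 221))
    P=pts(c)[mm>0];P=P[abs(P[:,2]-227)<6];print("depth knob mean",P.mean(0))
E
```

```text
top button 319.71102661596956 234.76425855513307 67 [ 510.50037396 -180.65709281  137.        ]
knob box 323 332 239 247 [ 498.12433418 -175.56053601  227.        ]
depth knob mean [ 498.20789031 -175.31262281  227.98972164]
side button 330.0 149.0 44 [ 510.38459457 -185.21197827  137.        ]
knob box 338 347 112 118 [ 496.95054335 -187.70981281  221.        ]
depth knob mean [ 495.32806839 -174.30526285  228.31218226]
```

Call:
send_rows --series '[[0,[0,0,0.7],[0,0,0]],[0,[0.535,0.75,0],[0,0,-0.8]],[0,[0.535,0.75,0],[0,0,-0.8]],[0,[0.535,0.75,0],[0,0,-0.8]],[0,[0.535,0.75,0],[0,0,-0.8]],[0,[0.535,0.75,0],[0,0,-0.8]],[0,[0.535,0.75,0],[0,0,-0.8]],[0,[0.535,0.75,0],[0,0,-0.8]]]'

```text
clock: 1.3
eef_pos: [402.1, -309.1, 290.5]
tool_rot: [3.141, -0.001, -0.216]
force: [-0.3, -0.3, -0.1]
width: 0.2
gripper_force: 0.0
```

Call:
send_rows --series '[[0,[0.535,0.75,0],[0,0,-0.8]],[0,[0.535,0.75,0],[0,0,-0.8]],[0,[0.535,0.75,0],[0,0,-0.8]],[0,[0,0,0],[0,0,0]],[0,[0,0,0],[0,0,0]]]'

```text
clock: 1.92
eef_pos: [497.0, -176.0, 290.3]
tool_rot: [3.141, 0.0, -0.423]
force: [-0.4, -1.1, 0.2]
width: -0.1
gripper_force: 0.0
```

```bash
python3 - <<'E'
from h import *
w=get_image("wrist");save(w,"w1.png")
s=sensors.read_state();print(s["eef_pos"],s["tool_rot"],s["force"],s["width"],s["clock"])
P=pts(w);h=cv2.cvtColor(w["img"],cv2.COLOR_RGB2HSV);m=cv2.inRange(h,(100,150,60),(125,255,255))>0
m&=(abs(P[...,2]-227)<4);print(m.sum(),P[m].mean(0),P[m].min(0),P[m].max(0))
E
```

```text
[ 496.62588014 -176.82151552  290.30897082] [ 3.14063330e+00  2.11948856e-04 -4.24749209e-01] [ 0.34153609 -0.89380875 -0.58725856] -0.16773357056288818 1.975
996 [ 497.81090925 -177.93340295  228.5401625 ] [ 486.50887719 -188.23028218  223.053219  ] [ 507.40847434 -166.5973991   230.85883724]
```

View pics/w1.png

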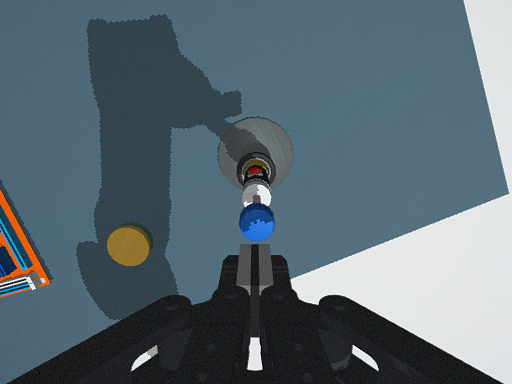

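The wrist view has the red button at (256,171), in line with the knob (257,222) and the fingertips (256,250), so the yaw is right. Next I press straight down.

Call:
send_rows --series '[[0,[0.01,0.01,-0.6],[0,0,0]],[0,[0,0,-0.1],[0,0,0]],[0,[0,0,-0.1],[0,0,0]],[0,[0,0,-0.1],[0,0,0]],[0,[0,0,-0.1],[0,0,0]],[0,[0,0,0],[0,0,0]],[0,[0,0,0],[0,0,0]]]'

```text
clock: 2.85
eef_pos: [499.4, -176.5, 232.7]
tool_rot: [-3.141, -0.005, -0.425]
force: [-1.1, 0.0, 9.8]
width: -0.1
gripper_force: 4.3
```

Call:
send_rows --series '[[0,[0,0,-0.1],[0,0,0]],[0,[0,0,-0.1],[0,0,0]],[0,[0,0,-0.1],[0,0,0]],[0,[0,0,-0.05],[0,0,0]],[0,[0,0,0],[0,0,0]],[0,[0,0,0],[0,0,0]]]'

```text
clock: 3.6
eef_pos: [499.6, -176.6, 212.0]
tool_rot: [-3.141, -0.005, -0.425]
force: [-0.9, 0.0, 9.7]
width: -0.1
gripper_force: 5.1
```

Call:
send_rows --series '[[0,[0,0,-0.05],[0,0,0]],[0,[0,0,-0.05],[0,0,0]],[0,[0,0,0],[0,0,0]],[0,[0,0,0],[0,0,0]]]'

```text
clock: 4.1
eef_pos: [501.2, -177.1, 207.9]
tool_rot: [-3.14, -0.01, -0.425]
force: [-1.8, 1.3, 22.3]
width: -0.1
gripper_force: 11.1
```

Call:
send_rows --series '[[0,[0,0,-0.03],[0,0,0]],[0,[0,0,0],[0,0,0]],[0,[0,0,0],[0,0,0]]]'

```text
clock: 4.47
eef_pos: [501.9, -177.4, 207.8]
tool_rot: [-3.14, -0.012, -0.425]
force: [-3.5, 1.0, 34.3]
width: 0.0
gripper_force: 16.7
```

At the hard stop now (force rises and z stays put). I'll retract and look.

Call:
send_rows --series '[[0,[0,0,0.1],[0,0,0]],[0,[0,0,0.4],[0,0,0]],[0,[0,0,1.0],[0,0,0]],[0,[0,0,0],[0,0,0]],[0,[0,0,0],[0,0,0]],[0,[0,0,0],[0,0,0]]]'

```text
clock: 5.22
eef_pos: [497.3, -175.0, 290.7]
tool_rot: [3.141, 0.002, -0.424]
force: [-0.3, -0.1, -0.7]
width: 0.0
gripper_force: 0.0
```

```bash
python3 - <<'E'
from h import *
w=get_image("wrist");save(w,"w2.png")
s=sensors.read_state();print(s["eef_pos"],s["tool_rot"],s["force"],s["width"],s["clock"])
for n in("wrist","top","side"):
    c=get_image(n);P=pts(c);h=cv2.cvtColor(c["img"],cv2.COLOR_RGB2HSV);m=cv2.inRange(h,(100,150,60),(125,255,255))>0
    m&=(np.hypot(P[...,0]-498,P[...,1]+176)<30)&(P[...,2]>150)
    q=P[m];z=np.percentile(q[:,2],90) if len(q) else 0;q=q[abs(q[:,2]-z)<4]
    print(n,m.sum(),z,q.mean(0),(q.min(0)+q.max(0))/2)
E
```

```text
[ 497.31704715 -174.96889581  290.52471046] [ 3.14124275e+00  2.16037320e-03 -4.23674396e-01] [ 0.49363578 -1.9091176   0.31901031] 0.07364005362025414 5.275
wrist 782 194.88296881521896 [ 494.58286493 -177.93014851  193.90964546] [ 493.98743249 -177.6189612   193.37157309]<stdin>:8: RuntimeWarning: Mean of empty slice.
  ret = um.true_divide(
Traceback (most recent call last):
ValueError: zero-size array to reduction operation minimum which has no identity
```

View pics/w2.png

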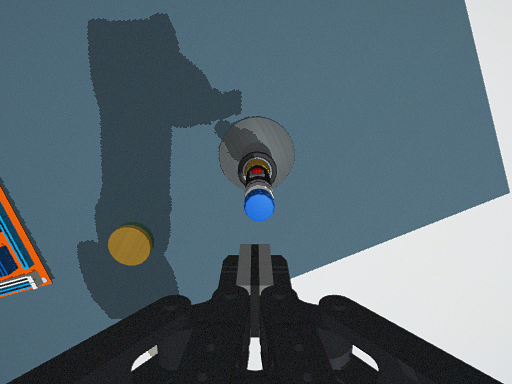

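The plunger is latched: the knob top measures about 193 mm, against an expected 192. The button at (256,171) is still in line with the tool. I'll open the fingers and descend to grasp the barrel at TCP z of about 145.

Call:
send_rows --series '[[60,[0,-0.02,0],[0,0,0]],[60,[0,0,0],[0,0,0]],[60,[0,0,0],[0,0,0]],[60,[0,0,0],[0,0,0]],[60,[0,0,-0.6],[0,0,0]],[60,[0,0,-0.6],[0,0,0]],[60,[0,0,-0.5],[0,0,0]],[60,[0,0,-0.3],[0,0,0]]]'

```text
clock: 6.38
eef_pos: [497.4, -176.0, 170.0]
tool_rot: [3.141, 0.002, -0.423]
force: [0.2, 0.7, -0.8]
width: 59.9
gripper_force: 0.0
```

Call:
send_rows --series '[[60,[0,0,-0.3],[0,0,0]],[60,[0,0,-0.12],[0,0,0]],[60,[0,0,0],[0,0,0]],[60,[0,0,0],[0,0,0]]]'

```text
clock: 6.88
eef_pos: [498.5, -176.4, 147.0]
tool_rot: [-3.141, -0.001, -0.423]
force: [0.8, 0.9, 0.4]
width: 59.9
gripper_force: 0.0
```

```bash
python3 - <<'E'
from h import *
a=get_image("wrist");s=get_image("side")
o=np.zeros((384,800,3),np.uint8);o[:,:512]=a["img"];o[:,512:]=cv2.resize(s["img"][95:215,300:390],(288,384),interpolation=cv2.INTER_CUBIC)
cv2.imwrite("pics/g.png",o[...,::-1]);print(sensors.read_state()["eef_pos"])
E
```

```text
[ 498.46717971 -176.36306942  147.02228227]
```

View pics/g.png

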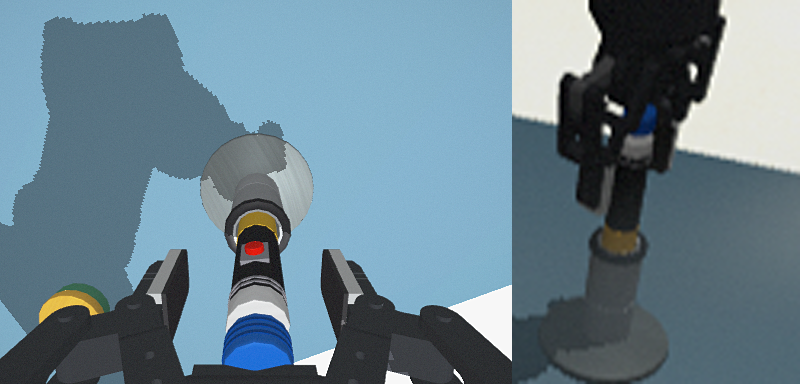

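The wrist view shows the pump centred between the pads (188 and 322), with the button at (255,247) facing the camera and clear of the fingers. I'll close and lift slightly.

Call:
send_rows --series '[[30,[0,0,0],[0,0,0]],[24,[0,0,0],[0,0,0]],[10,[0,0,0],[0,0,0]],[10,[0,0,0],[0,0,0]],[10,[0,0,0],[0,0,0]],[10,[0,0,0],[0,0,0]]]'

```text
clock: 7.72
eef_pos: [498.2, -176.3, 146.6]
tool_rot: [-3.141, -0.001, -0.423]
force: [-0.5, 0.5, 5.4]
width: 20.6
gripper_force: 58.2
```

Call:
send_rows --series '[[10,[0,0,0.1],[0,0,0]],[10,[0,0,0.2],[0,0,0]],[10,[0,0,0.3],[0,0,0]],[10,[0,0,0.4],[0,0,0]],[10,[0,0,0.4],[0,0,0]],[10,[0,0,0.3],[0,0,0]],[10,[0,0,0.2],[0,0,0]],[10,[0,0,0],[0,0,0]]]'

```text
clock: 8.72
eef_pos: [498.4, -176.4, 261.1]
tool_rot: [-3.141, -0.002, -0.423]
force: [-0.6, 0.5, -1.0]
width: 20.9
gripper_force: 58.3
```

```bash
python3 - <<'E'
from h import *
a=get_image("wrist");s=get_image("side")
o=np.zeros((384,800,3),np.uint8);o[:,:512]=a["img"];o[:,512:]=cv2.resize(s["img"][60:220,290:410],(288,384),interpolation=cv2.INTER_CUBIC)
cv2.imwrite("pics/l.png",o[...,::-1]);st=sensors.read_state();print(st["eef_pos"],st["tool_rot"],st["force"])
E
```

```text
[ 497.6265673  -176.04740532  259.89155245] [ 3.14148844e+00  9.03008951e-04 -4.23290529e-01] [-0.10398635 -0.31313147 -1.01187978]
```

View pics/l.png

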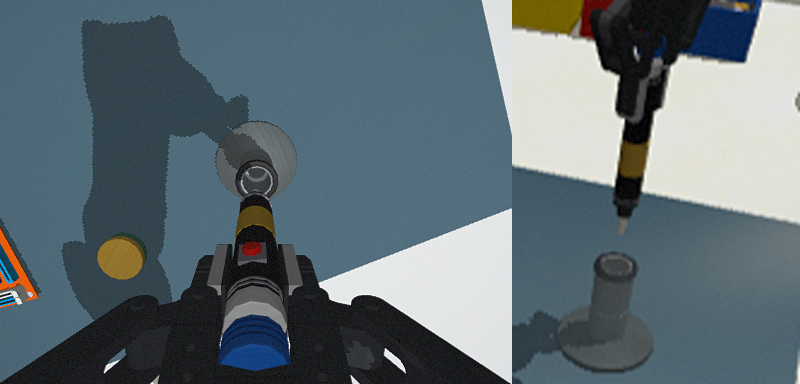

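The pump is lifted clear, upright and latched (knob low on its cap at wrist (255,340), button untouched at (252,248)). Now I'll carry it over the joint.

Call:
send_rows --series '[[10,[0.05,0.22,0],[0,0,0]],[10,[0.1,0.44,0],[0,0,0]],[10,[0.12,0.53,0],[0,0,0]],[10,[0.12,0.53,0],[0,0,0]],[10,[0.12,0.53,0],[0,0,0]],[10,[0.12,0.53,0],[0,0,0]],[10,[0.12,0.53,0],[0,0,0]],[10,[0.12,0.53,0],[0,0,0]]]'

```text
clock: 9.82
eef_pos: [549.8, 56.5, 259.5]
tool_rot: [3.141, 0.002, -0.422]
force: [0.3, -0.5, -1.2]
width: 20.7
gripper_force: 58.4
```

Call:
send_rows --series '[[10,[0.12,0.53,0],[0,0,0]],[10,[0.12,0.53,0],[0,0,0]],[10,[0.12,0.5,0],[0,0,0]],[10,[0.12,0.42,-0.2],[0,0,0]],[10,[0.12,0.29,-0.3],[0,0,0]],[10,[0.05,0.1,-0.2],[0,0,0]],[10,[0,0,-0.1],[0,0,0]],[10,[0,0,0],[0,0,0]]]'

```text
clock: 10.82
eef_pos: [588.9, 194.7, 211.7]
tool_rot: [3.14, 0.001, -0.425]
force: [-0.2, 0.3, -1.0]
width: 20.7
gripper_force: 58.5
```

```bash
python3 - <<'E'
from h import *
a=get_image("wrist");s=get_image("side");t=get_image("top")
o=np.zeros((600,800,3),np.uint8);o[:300,:400]=cv2.resize(a["img"],(400,300))
o[:400,400:]=cv2.resize(s["img"][250:350,180:280],(400,400),interpolation=cv2.INTER_CUBIC)
o[300:600,:300]=cv2.resize(t["img"][170:270,100:200],(300,300))
cv2.imwrite("pics/n.png",o[...,::-1]);st=sensors.read_state();print(st["eef_pos"],st["tool_rot"],st["force"],st["clock"])
E
```

```text
[589.63411248 195.4749165  212.97929565] [-3.14117574e+00 -1.01247562e-03 -4.24786769e-01] [ 1.97799336 -0.45604539 -0.78044885] 10.975
```

View pics/n.png

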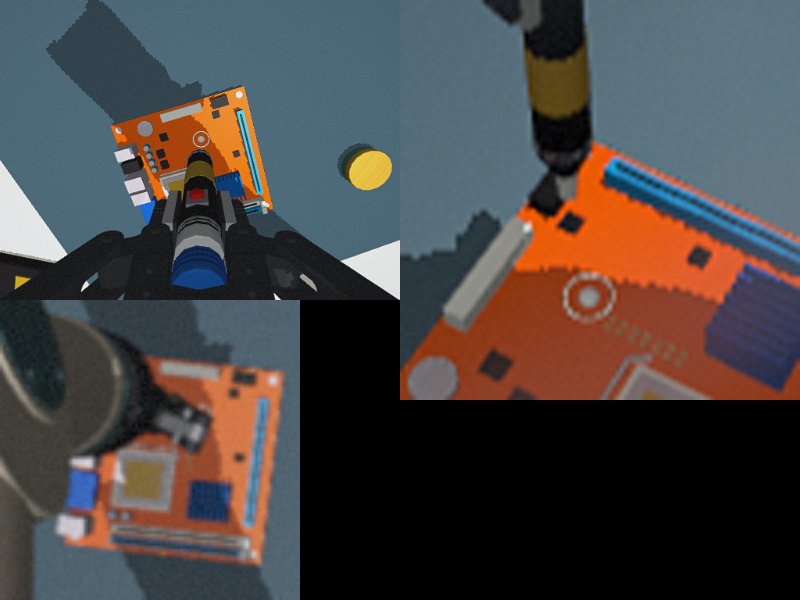

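The side view puts the nozzle tip near (221.5,299.7) and the joint at (227,324). TCP x is about 7 mm too far, so I'll correct that and lower part way.

Call:
send_rows --series '[[10,[-0.06,0,-0.1],[0,0,0]],[10,[-0.06,0,-0.2],[0,0,0]],[10,[0,0,-0.2],[0,0,0]],[10,[0,0,-0.1],[0,0,0]],[10,[0,0,0],[0,0,0]],[10,[0,0,0],[0,0,0]],[10,[0,0,0],[0,0,0]]]'

```text
clock: 11.85
eef_pos: [582.4, 196.5, 176.7]
tool_rot: [-3.141, -0.001, -0.423]
force: [0.0, 0.2, -0.5]
width: 20.7
gripper_force: 58.5
```

```bash
python3 - <<'E'
from h import *
s=get_image("side");a=get_image("wrist")
st=sensors.read_state();print(st["eef_pos"],st["tool_rot"],st["force"])
i=s["img"];h=cv2.cvtColor(i,cv2.COLOR_RGB2HSV)
P=pts(s);R=P[285:335,205:245]
m=(np.hypot(R[...,0]-582,R[...,1]-195)<25)&(R[...,2]>30)&(R[...,2]<52)
v,u=np.nonzero(m);print(len(u));
for vv in np.unique(v): print(vv+285,u[v==vv].min()+205,u[v==vv].max()+205,np.round(R[vv][m[vv]].mean(0)))
# expected projection of candidate nozzle tips
W=s["world_to_cam"];f=K(s)
for x,y,z in((582.3,194.8,st["eef_pos"][2]-133.8),(582.3,194.8,10)):
    q=W@[x,y,z,1];print("expect px",q[0]/q[2]*f+s["cx"],q[1]/q[2]*f+s["cy"])
o=np.zeros((600,800,3),np.uint8);o[:400,:400]=cv2.resize(i[270:340,190:260],(400,400),interpolation=cv2.INTER_CUBIC)
o[:400,400:]=cv2.resize(a["img"][110:270,180:340],(400,400),interpolation=cv2.INTER_CUBIC)
cv2.imwrite("pics/n2.png",o[:400,:,::-1])
E
```

```text
[582.21540293 196.45144778 176.64637924] [-3.14114835e+00 -4.95017112e-04 -4.23358284e-01] [-0.4386583  -0.36749924 -0.94424888]
11
312 228 228 [577. 198.  52.]
313 224 228 [580. 200.  51.]
314 224 228 [580. 201.  49.]
315 225 227 [580. 200.  45.]
expect px 226.12933320512474 312.67928625601394
expect px 226.9080343550611 324.05656439792017
```

View pics/n2.png

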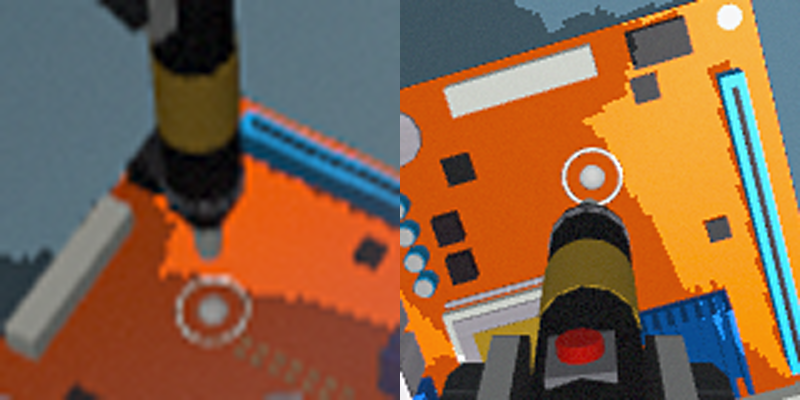

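Side view: nozzle tip at about (226,313.5), with the joint at (227,324) directly below it to within about 1.5 mm. In the wrist view the pump axis lines up with the dome. Now the final descent, with a small y correction.

Call:
send_rows --series '[[10,[0,-0.025,-0.1],[0,0,0]],[10,[0,0,-0.1],[0,0,0]],[10,[0,0,-0.08],[0,0,0]],[10,[0,0,0],[0,0,0]],[10,[0,0,0],[0,0,0]],[10,[0,0,0],[0,0,0]],[10,[0,0,0],[0,0,0]]]'

```text
clock: 12.82
eef_pos: [582.1, 195.0, 159.7]
tool_rot: [-3.141, -0.0, -0.423]
force: [0.0, 0.1, -0.7]
width: 20.3
gripper_force: 58.5
```

```bash
python3 - <<'E'
from h import *
s=get_image("side")
st=sensors.read_state();print(st["eef_pos"],st["tool_rot"],st["force"],abs(st["qd"]).max())
W=s["world_to_cam"];f=K(s)
for z in(st["eef_pos"][2]-133.8,10):
    q=W@[582.3,194.8,z,1];print("expect px",(q[0]/q[2]*f+s["cx"]-190)*400/70,(q[1]/q[2]*f+s["cy"]-270)*400/70)
cv2.imwrite("pics/n3.png",cv2.resize(s["img"][270:340,190:260],(400,400),interpolation=cv2.INTER_CUBIC)[...,::-1])
E
```

```text
[582.07063727 194.91835228 159.6808419 ] [-3.14141116e+00 -2.40710268e-04 -4.23330048e-01] [ 0.23338191  0.50937014 -0.16454391] 0.0018902490550687288
expect px 208.7870187527481 277.9781520434985
expect px 210.90305345749195 308.894653702401
```

View pics/n3.png

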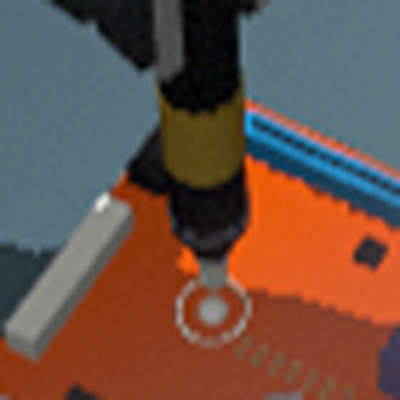

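The nozzle tip sits at crop (211,284), just above the ring centre at (211,309). That matches the position expected for a centred tip 15 mm up, and the arm is still, so I'm handing in.

```bash
python3 -c "
from cell import ctrl;print(ctrl.finish_job())"
```

```text
the job is handed in; nothing more can be done
None
```

I handed the job in with the pump held upright and steady, plunger latched when I last checked it, and the nozzle centred over the joint to within about 2 mm and about 16 mm above the board; the final verdict was not shown to me.

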